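# Stand the assay reagents in their conditioning blocks

### The job

Set up the bench for the assay: stand each of the four reagent bottles at the front of the bench in the metal block bored for it, down on the floor of the bore - the small red-capped bottle in the red block, the dark-bodied bottle in the black block, the green-capped bottle in the green block and the big white blue-capped bottle in the blue block. Keep the bottles upright all the way, lower them in rather than let them drop, and do not try one in another's block. Leave the empty glass beaker standing where it is.

Things in the scene. Friction and masses are not known exactly. Their poses are not given: they have to be found in the camera images.
- bottle_red: Small closed white bottle with red screw cap, 38 mm diameter, 70 mm high, about 0.12 kg; body straight-sided from z = 4 to 46 mm, sloping shoulder to 60 mm, tight cap 21 mm diameter from 60 to 70 mm. Origin at the centre of its underside, z up. Stands loose. (Look-alike stock bottles far back beside the centrifuge are not part of the job.)
- bottle_dark: Closed dark grey, nearly black bottle with blue screw cap, 43 mm diameter, 92 mm high, about 0.15 kg; body straight-sided from z = 4 to 61 mm, then a sloping shoulder, tight cap 24 mm diameter from z = 79 to 92 mm. Origin at the centre of its underside, z up. Stands loose.
- bottle_green: Closed white bottle with green screw cap, 48 mm diameter, 98 mm high, about 0.18 kg; body straight-sided from z = 4 to 65 mm, then a sloping shoulder, tight cap 27 mm diameter from z = 84 to 98 mm. Origin at the centre of its underside, z up. Stands loose.
- bottle_blue: Biggest and tallest bottle, closed, white with blue screw cap, 64 mm diameter, 150 mm high, about 0.40 kg; body straight-sided from z = 4 to 99 mm, then a sloping shoulder, tight cap 36 mm diameter from z = 129 to 150 mm. Origin at the centre of its underside, z up. Stands loose.
- block_red: Red anodised aluminium block, 74 mm square, 34 mm high, on a black rubber foot 80 mm square; in the middle of its top a round vertical bore, 47 mm diameter, with a 3 mm chamfer, 22 mm deep: flat bore floor 12 mm above the bench. Origin at the centre of the underside, on the bore axis, z up, x and y along its sides. Does not move.
- block_black: Black anodised block, 78 mm square, 34 mm high, foot 84 mm square; bore 52 mm diameter, 3 mm chamfer, 26 mm deep: bore floor 8 mm above the bench. Origin at the centre of the underside, on the bore axis, z up, x and y along its sides. Does not move.
- block_green: Green anodised block, 84 mm square, 34 mm high, foot 90 mm square; bore 57 mm diameter, 3 mm chamfer, 26 mm deep: bore floor 8 mm above the bench. Origin at the centre of the underside, on the bore axis, z up, x and y along its sides. Does not move.
- block_blue: Blue anodised block, 100 mm square, 34 mm high, foot 106 mm square; bore 73 mm diameter, 3 mm chamfer, 26 mm deep: bore floor 8 mm above the bench. Origin at the centre of the underside, on the bore axis, z up, x and y along its sides. Does not move.
- glass_beaker: Empty clear glass beaker, 69 mm diameter, 84 mm high, 0.06 kg, standing loose among the bottles; a bystander, to be left alone. Origin at the centre of its underside, z up.
There are look-alikes about, which are no part of the job. What is shaped like the bottle_green but orange is not meant.

How it is judged:
At the end, for the whole second after the job is handed in: Each bottle stands in its own block, its underside centre within 8 mm of the bore axis and 4 mm of the bore floor's height, upright within 0.12 rad, released and at rest; the beaker stands upright within 30 mm of where it was (horizontal distance between bottle_red and block_red below 0.008 m and z of bottle_red in the frame of block_red between 0.008 and 0.016 m and angle between each of bottle_red, bottle_dark, bottle_green, bottle_blue, glass_beaker's own z axis and vertical below 0.12 rad and linear speed of each of bottle_red, bottle_dark, bottle_green, bottle_blue below 0.02 m/s and angular speed of each of bottle_red, bottle_dark, bottle_green, bottle_blue below 0.2 rad/s and horizontal distance between bottle_dark and block_black below 0.008 m and z of bottle_dark in the frame of block_black between 0.004 and 0.012 m and horizontal distance between bottle_green and block_green below 0.008 m and z of bottle_green in the frame of block_green between 0.004 and 0.012 m and horizontal distance between bottle_blue and block_blue below 0.008 m and z of bottle_blue in the frame of block_blue between 0.004 and 0.012 m and distance of glass_beaker from where it was at the start of the episode below 0.03 m); the robot touches nothing.
It fails at once if a bottle is tipped: it leans more than 0.5 rad (angle between any of bottle_red, bottle_dark, bottle_green, bottle_blue's own z axis and vertical above 0.5 rad).
It fails at once if the glass beaker is pushed more than 30 mm or tipped by more than 0.5 rad (distance of glass_beaker from where it was at the start of the episode above 0.03 m or angle between glass_beaker's own z axis and vertical above 0.5 rad).
It fails at once if a bottle is put in another bottle's block (down in its bore) ((horizontal distance between bottle_red and block_black below 0.02 m and z of bottle_red in the frame of block_black below 0.026 m) or (horizontal distance between bottle_red and block_green below 0.02 m and z of bottle_red in the frame of block_green below 0.026 m) or (horizontal distance between bottle_red and block_blue below 0.02 m and z of bottle_red in the frame of block_blue below 0.026 m) or (horizontal distance between bottle_dark and block_red below 0.02 m and z of bottle_dark in the frame of block_red below 0.026 m) or (horizontal distance between bottle_dark and block_green below 0.02 m and z of bottle_dark in the frame of block_green below 0.026 m) or (horizontal distance between bottle_dark and block_blue below 0.02 m and z of bottle_dark in the frame of block_blue below 0.026 m) or (horizontal distance between bottle_green and block_red below 0.02 m and z of bottle_green in the frame of block_red below 0.026 m) or (horizontal distance between bottle_green and block_black below 0.02 m and z of bottle_green in the frame of block_black below 0.026 m) or (horizontal distance between bottle_green and block_blue below 0.02 m and z of bottle_green in the frame of block_blue below 0.026 m) or (horizontal distance between bottle_blue and block_red below 0.02 m and z of bottle_blue in the frame of block_red below 0.026 m) or (horizontal distance between bottle_blue and block_black below 0.02 m and z of bottle_blue in the frame of block_black below 0.026 m) or (horizontal distance between bottle_blue and block_green below 0.02 m and z of bottle_blue in the frame of block_green below 0.026 m)).
It fails at once if a bottle is dropped or knocked about: it moves faster than 0.5 m/s (a free fall of about 13 mm) while the fingers do not hold it ((contact force between bottle_red and the fingers below 0.05 N and linear speed of bottle_red above 0.5 m/s) or (contact force between bottle_dark and the fingers below 0.05 N and linear speed of bottle_dark above 0.5 m/s) or (contact force between bottle_green and the fingers below 0.05 N and linear speed of bottle_green above 0.5 m/s) or (contact force between bottle_blue and the fingers below 0.05 N and linear speed of bottle_blue above 0.5 m/s)).
It also fails if it takes over 99 s, if anything falls off the work surface, if the arm or the gripper's body presses on something with over 40 N, if the wrist force passes 120 N, or if a joint passes its speed limit or range.

### The arm

A 6-joint arm with a two-finger parallel gripper is mounted at the origin on a cart in front of the work surface, level with it; the furniture and walls round the work are solid. World frame = base frame: x ahead of the robot, y to its left, z up, the work surface at z = 0. Lengths are in m, angles in rad, forces in N, time in s.
With the tool pointing down it reaches from about 0.35 to 0.85 m from the base axis. Payload 8.1 kg.
Tool frame: the origin (TCP) lies on the centre line of the jaws, within the pads' length; the fingertips stand 25 mm ahead of it and the grasp point (between the pads) lies 6 mm ahead of it; z points along the fingers, y is the line along which they close (so a half turn about z gives the same grasp; the last joint's range is limited). The gripper opens to 93 mm and grips with 3 to 60 N. Pads are 15 mm wide; open, the fingers measure 128 mm over their backs; the gripper's body (75 mm by 188 mm) begins 65 mm behind the grasp point.
Start: joints at [-1.247, 0.13, 1.488, -0, 1.523, -0.085], TCP at [0.239, -0.551, 0.223] pointing down, gripper open.
Joint ranges: [-2.96, 2.96], [-0.89, 2.26], [0.02, 2.5], [-1.34, 4.48], [0, 2.73], [-2.66, 2.66]. Speed limits (rad/s): [2.39, 2.39, 2.79, 3.14, 3.14, 3.14].

### API

Orientations are given as a unit quaternion [x, y, z, w].
In Python, from cell import status, optics, manip gives the robot as it stands.
- The arm moves only by the shell command python3 -m crank 'ROWS' [OPENING] [FORCE]. ROWS is a JSON list of rows, 1 to 12 of them, each an object with the fields x, y, z (the shift in m), yaw (a turn about the tool's z in rad); a field left out counts as zero; each row is the pose to reach, as a shift and turn from the pose commanded when the command began, along the tool's axes at that moment; what a row does not reach only later rows make up. A row lasts 1/12 s, in which the tool goes at most 0.0417 m and 0.125 rad, less where a joint would pass 70% of its speed; a pose out of reach is approached as far as the arm can. OPENING is the finger opening in m, set as the command begins (- or left out keeps the last). The fingers move at their own pace and stop on an object; FORCE is the grip in N (left out, the last holds). Time passes only in rows, so rows that do not move let the fingers close. It prints the time, the measured TCP pose, the force, the opening and the grip force at its end. Input that does not fit is refused with a message, and nothing moves.
- status.observe(): the state, without advancing time (a new reading comes with each control period).
- optics.snapshot(name): name is "scene" or "top" or "wrist"; returns the picture (480x640x3 uint8, red, green, blue); there is no depth.
- optics.camera_params(name): a dict with "mtx" (3x3 intrinsics, pixels), "k1" (the pictures are not rectified: a ray, as slopes to the right and down, at radius r is drawn at 1 + k1 r^2 times it, then the intrinsics apply), "camera_from_world" (4x4, takes a point from world to camera coordinates); the wrist camera has in their place "tool_from_camera" (4x4, takes a point from camera to tool coordinates, whose origin is the TCP and whose axes are the flange's). Camera axes: x right, y up, looking along -z (the intrinsics and any distortion apply to the point x, -y, -z); pixel columns grow to the right and rows downward; lengths in m; the calibration is good to about 2 mm. A picture is of the moment at which its call begins: read the wrist's pose just before it. camera_params takes no time and is no camera call.
- manip.job_done(): hands the job in; it is judged then, once.
The state is a dict: "time_s": time; "joint_positions": joint angles; "qd": joint speeds; "joint_efforts": joint torques, N m; "eef_pos": TCP position; "tool_rot": TCP orientation; "contact_force": force on the tool from outside, world axes, zero at the start; "ft_torque": the same for the moment, N m; "grip_width": finger opening in m; "grasp_force": force on a finger pad.
Only numpy, scipy, OpenCV 4.12 (cv2) and the standard library are available. Lean on these libraries where they do the work, as an engineer would, in place of code of your own. Each camera call takes 0.05 s, during which the arm holds its last target. There are 200 camera calls.

## Working session

There is one attempt and no reset: what is moved stays moved. The work goes in short steps, Python scripts to look and compute and a shell command to move; the robot and the scene stay as the last step left them, time stands still between calls to the robot, and variables do not carry over. Pictures are saved under pics/ and viewed, at most 14 in all, crops included, and the job is handed in when it is done.

```bash
mkdir -p pics; ls; python3 - <<'E'
from cell import status, optics
import cv2
s=status.observe(); print(s)
for n in ("scene","top"):
    p=optics.camera_params(n); print(n,p)
    cv2.imwrite(f"pics/{n}0.png",optics.snapshot(n)[:,:,::-1])
print(optics.camera_params("wrist"))
E
```

```text
pics
{'time_s': 0.0, 'joint_positions': array([-1.24740944e+00,  1.31173418e-01,  1.48926022e+00,  1.70974969e-05,
        1.52299137e+00, -8.54105848e-02]), 'qd': array([-0.00026144,  0.00059654, -0.00221215, -0.00030369,  0.0009507 ,
        0.00167551]), 'joint_efforts': array([ 1.80845640e-03, -5.59830379e+01, -4.91763103e+01,  7.67156132e-02,
        3.56158765e-02, -1.59725255e-04]), 'eef_pos': array([ 0.23834767, -0.55002392,  0.22169058]), 'tool_rot': array([ 9.79182878e-01,  2.02977958e-01, -1.00278937e-04, -9.10712686e-04]), 'contact_force': array([-0.04614818, -0.15921551, -0.07558407]), 'ft_torque': array([0.06053919, 0.04312274, 0.04260592]), 'grasp_force': 0.0, 'grip_width': 0.09309438803360419}
scene {'mtx': array([[465.42461236,   0.        , 326.48644325],
       [  0.        , 465.42461236, 241.34585519],
       [  0.        ,   0.        ,   1.        ]]), 'k1': 0.02793870112051936, 'camera_from_world': array([[-0.75962134, -0.65023487,  0.01303998,  0.40263002],
       [ 0.49678155, -0.56717956,  0.65689835, -0.26775649],
       [-0.41974221,  0.50547203,  0.75386
[... 397 characters left out ...]
4129636, -0.52828695],
       [-0.14104274,  0.03304745,  0.98945177, -0.80640386],
       [ 0.        ,  0.        ,  0.        ,  1.        ]])}
{'mtx': array([[396.72234419,   0.        , 319.87531612],
       [  0.        , 396.72234419, 237.01731902],
       [  0.        ,   0.        ,   1.        ]]), 'k1': 0.0017317380945653562, 'tool_from_camera': array([[-9.32358467e-05,  9.63032454e-01,  2.69385382e-01,
         7.47326130e-02],
       [ 9.99999980e-01,  4.17171756e-05,  1.96970045e-04,
        -4.21959406e-04],
       [ 1.78450549e-04,  2.69385394e-01, -9.63032438e-01,
        -1.61963626e-01],
       [ 0.00000000e+00,  0.00000000e+00,  0.00000000e+00,
         1.00000000e+00]])}
```

View pics/top0.png

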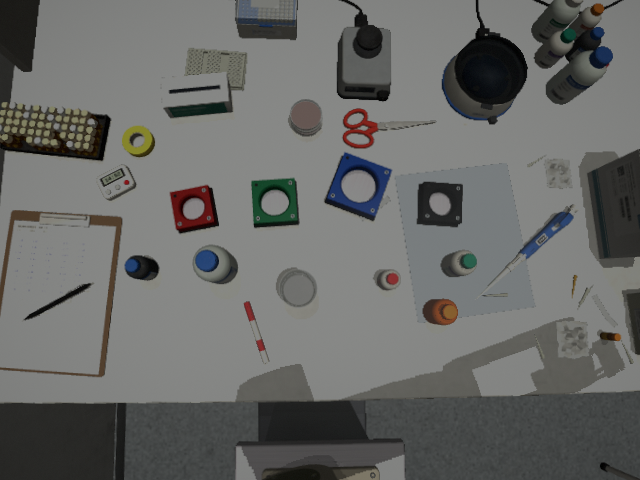

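View pics/scene0.png

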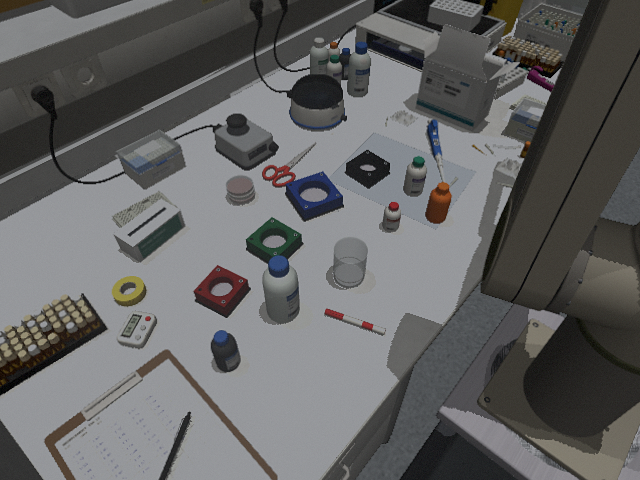

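The top view shows the bottles with caps at about red (391,279), dark (134,267), green (468,261), blue (206,261) and the beaker at (297,287). The blocks are at red (193,209), green (275,202), blue (359,185) and black (440,203). The orange look-alike is at (441,311). The scene view agrees. I'll enlarge the top view to read the pixels more finely.

```bash
cat > h.py <<'E'
import numpy as np, cv2
from scipy.spatial.transform import Rotation as R
from cell import status, optics
def cam(name):
    p=optics.camera_params(name)
    if name=="wrist":
        s=status.observe(); T=np.eye(4); T[:3,:3]=R.from_quat(s["tool_rot"]).as_matrix(); T[:3,3]=s["eef_pos"]
        M=T@p["tool_from_camera"]
    else: M=np.linalg.inv(p["camera_from_world"])
    return p["mtx"],p["k1"],M
def ray(c,uv):
    K,k,M=c; d=np.array([k,0,0,0,0.])
    n=cv2.undistortPoints(np.array([[uv]],float),K,d,None,None,None)[0,0]
    return M[:3,3], M[:3,:3]@[n[0],-n[1],-1]
def onz(c,uv,z):
    o,d=ray(c,uv); return (o+d*(z-o[2])/d[2])[:2]
def proj(c,P):
    K,k,M=c; q=(np.linalg.inv(M)@np.c_[np.atleast_2d(P),np.ones(len(np.atleast_2d(P)))].T)[:3].T
    x=q[:,0]/-q[:,2]; y=-q[:,1]/-q[:,2]; f=1+k*(x*x+y*y)
    return np.c_[x*f*K[0,0]+K[0,2], y*f*K[1,1]+K[1,2]]
def circ(c,x,y,z,r):
    t=np.linspace(0,2*np.pi,60); return proj(c,np.c_[x+r*np.cos(t),y+r*np.sin(t),z+0*t])
def crop(img,x0,y0,w,h,s): return cv2.resize(img[y0:y0+h,x0:x0+w],None,fx=s,fy=s,interpolation=cv2.INTER_CUBIC)
E
python3 - <<'E'
from h import *
img=cv2.imread("pics/top0.png")
cv2.imwrite("pics/topA.png",cv2.convertScaleAbs(crop(img,115,145,200,150,4),alpha=1.6))
cv2.imwrite("pics/topB.png",cv2.convertScaleAbs(crop(img,315,145,200,150,4),alpha=1.6))
E
```

```text
(no output)
```

View pics/topA.png

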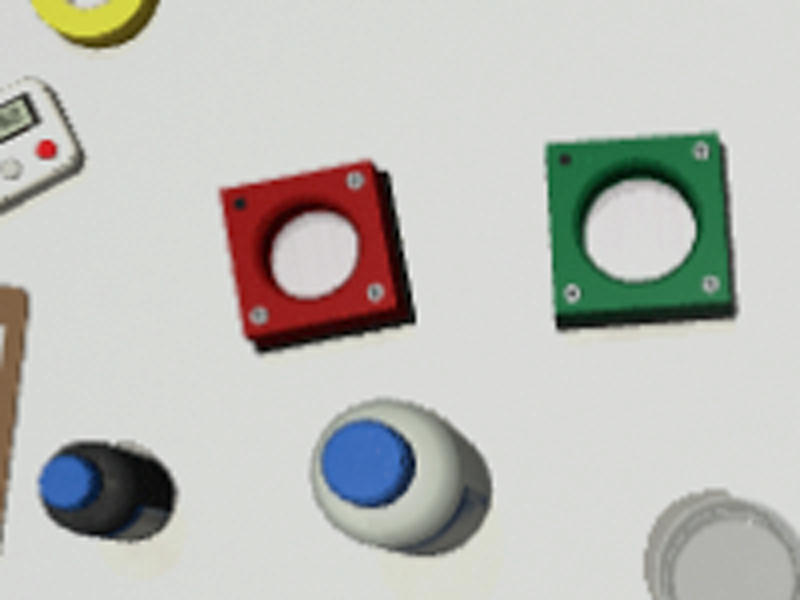

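View pics/topB.png

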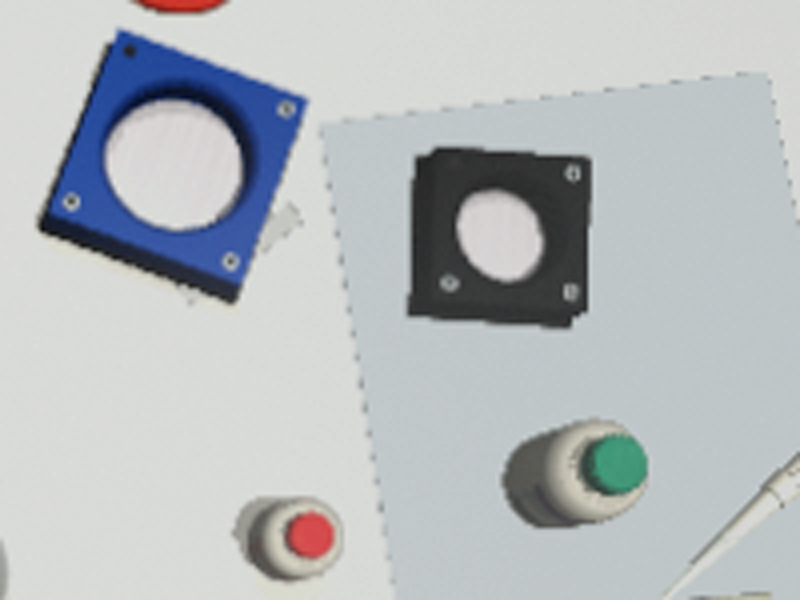

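The crops give block-face screw centres (in 4x crop pixels) and cap outlines. Next I turn these into positions and check them with an overlay on the scene camera.

```bash
cat > m1.py <<'E'
from h import *
t=cam("top")
A=(115,145);B=(315,145)
pts={"block_red":(A,(307,247.5),.034),"block_green":(A,(637.2,222),.034),"block_blue":(B,(179.2,155.7),.034),"block_black":(B,(511.5,228),.034),
"dark":(A,(70.5,481),.0855),"blue":(A,(366.5,463),.1395),"green":(B,(615,464),.091),"red":(B,(310,535),.065)}
P={}
for k,(o,p,z) in pts.items():
    uv=[(p[0]+.5)/4-.5+o[0],(p[1]+.5)/4-.5+o[1]]; P[k]=onz(t,uv,z)
    print(k,P[k].round(4),np.hypot(*P[k]).round(3))
P["beaker"]=onz(t,(297,287),.042); print("beaker",P["beaker"])
E
python3 - <<'E'
from m1 import *
dims={"red":[(.0,.019),(.046,.019),(.07,.0105)],"dark":[(0,.0215),(.061,.0215),(.092,.012)],"green":[(0,.024),(.065,.024),(.098,.0135)],"blue":[(0,.032),(.099,.032),(.15,.018)],"beaker":[(0,.0345),(.084,.0345)],
"block_red":[(.034,.0235+.003),(.012,.0235)],"block_black":[(.034,.029),(.008,.026)],"block_green":[(.034,.0315),(.008,.0285)],"block_blue":[(.034,.0395),(.008,.0365)]}
for n,(x0,y0,w,hh,s) in {"top":(115,145,400,180,2),"scene":(180,140,280,240,2.5)}.items():
    img=crop(cv2.imread(f"pics/{n}0.png"),x0,y0,w,hh,s); c=cam(n)
    img=cv2.convertScaleAbs(img,alpha=1.4)
    for k,v in dims.items():
        for z,r in v:
            q=(circ(c,*P[k],z,r)-[x0,y0]+.5)*s-.5
            cv2.polylines(img,[np.round(q*8).astype(int).reshape(-1,1,2)],True,(255,0,255),1,cv2.LINE_AA,3)
    cv2.imwrite(f"pics/ov_{n}.png",img)
E
```

```text
block_red [0.5987 0.2429] 0.646
block_green [0.6105 0.0849] 0.616
block_blue [ 0.6433 -0.0814] 0.648
block_black [ 0.607 -0.244] 0.654
dark [0.4822 0.3314] 0.585
blue [0.484  0.1895] 0.52
green [ 0.4852 -0.2668] 0.554
red [ 0.4563 -0.1328] 0.475
beaker [0.44313194 0.04105958]
```

View pics/ov_top.png

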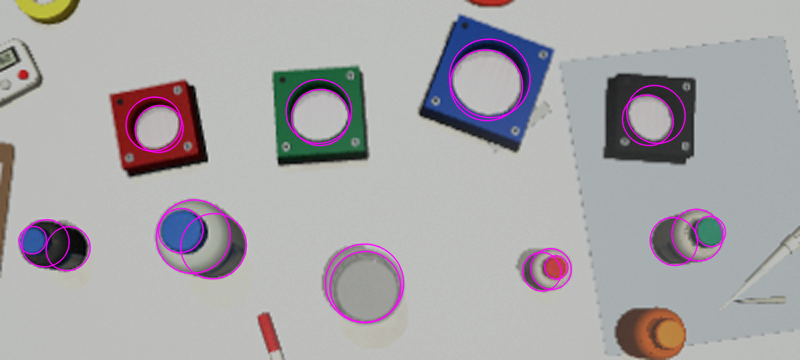

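View pics/ov_scene.png

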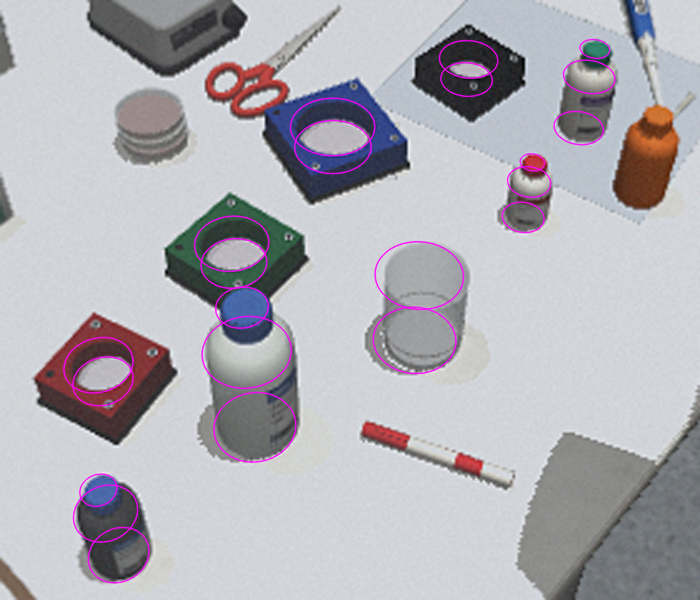

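The overlays agree to within about 3 mm in the top view. The scene camera is offset by a consistent 3 mm, which is in line with its calibration. Next I move over the bench and check with the wrist camera.

```bash
python3 -m crank '[{"z": -0.04}, {"x": 0.05, "y": -0.04, "z": -0.08}, {"x": 0.08, "y": -0.07, "z": -0.08}, {"x": 0.11, "y": -0.1, "z": -0.08}, {"x": 0.14, "y": -0.12, "z": -0.08}, {"x": 0.17, "y": -0.15, "z": -0.08}, {"x": 0.2, "y": -0.18, "z": -0.08}, {"x": 0.23, "y": -0.2, "z": -0.08}, {"x": 0.23, "y": -0.2, "z": -0.08}]' 0.09 20
python3 -m crank '[{"x": 0.03, "y": -0.03, "yaw": 0.1}, {"x": 0.06, "y": -0.05, "yaw": 0.2}, {"x": 0.09, "y": -0.08, "yaw": 0.3}, {"x": 0.12, "y": -0.1, "yaw": 0.409}, {"x": 0.15, "y": -0.13, "yaw": 0.409}, {"x": 0.18, "y": -0.16, "yaw": 0.409}, {"x": 0.21, "y": -0.18, "yaw": 0.409}, {"x": 0.23, "y": -0.2, "yaw": 0.409}, {"x": 0.23, "y": -0.2, "yaw": 0.409}, {"x": 0.23, "y": -0.2, "yaw": 0.409}]'
python3 - <<'E'
from h import *
from m1 import P
s=status.observe(); print(s["eef_pos"],R.from_quat(s["tool_rot"]).as_matrix().round(3).tolist(),s["time_s"])
c=cam("wrist"); img=optics.snapshot("wrist")[:,:,::-1].copy(); cv2.imwrite("pics/w1raw.png",img)
np.save("w1.npy",c[2])
img=cv2.resize(img,None,fx=1.25,fy=1.25,interpolation=cv2.INTER_CUBIC)
img=cv2.convertScaleAbs(img,alpha=1.4)
D={"red":.07,"dark":.092,"green":.098,"blue":.15,"beaker":.084}
rr={"red":.0105,"dark":.012,"green":.0135,"blue":.018,"beaker":.0345,"block_red":.0265,"block_black":.029,"block_green":.0315,"block_blue":.0395}
for k,r in rr.items():
    q=(circ(c,*P[k],D.get(k,.034),r)+.5)*1.25-.5
    cv2.polylines(img,[np.round(q*8).astype(int).reshape(-1,1,2)],True,(255,0,255),1,cv2.LINE_AA,3)
cv2.imwrite("pics/w1.png",img)
E
```

```text
time_s: 0.85
eef_pos: [0.3712, -0.272, 0.3027]
tool_rot: [0.979, 0.204, 0.001, -0.0]
contact_force: [0.7, -0.3, 0.2]
grip_width: 0.09
grasp_force: 0.0
time_s: 1.68
eef_pos: [0.5016, 0.0008, 0.302]
tool_rot: [1.0, 0.002, -0.001, -0.0]
contact_force: [0.1, -0.7, 0.1]
grip_width: 0.0896
grasp_force: 0.0
block_red [0.5987 0.2429] 0.646
block_green [0.6105 0.0849] 0.616
block_blue [ 0.6433 -0.0814] 0.648
block_black [ 0.607 -0.244] 0.654
dark [0.4822 0.3314] 0.585
blue [0.484  0.1895] 0.52
green [ 0.4852 -0.2668] 0.554
red [ 0.4563 -0.1328] 0.475
beaker [0.44313194 0.04105958]
[0.50156274 0.00081734 0.30201909] [[1.0, 0.003, -0.002], [0.003, -1.0, 0.0], [-0.002, -0.0, -1.0]] 1.6833
```

View pics/w1.png

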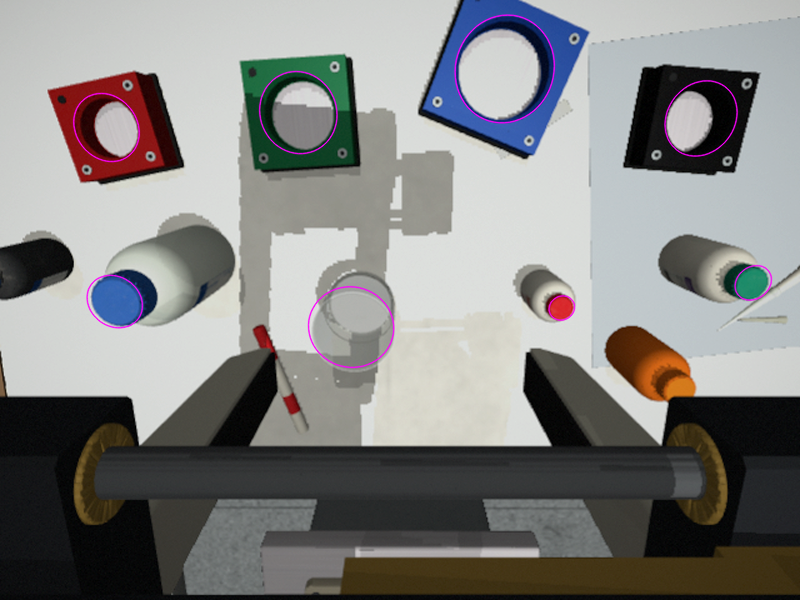

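The wrist overlay agrees to within 2-4 mm. I'll refine the caps by colour centroid and the blocks from screw diagonals. In the wrist view, the face centres are red (108.7,126), green (298,112.5), blue (505.5,70.5) and black (701,113.5).

```bash
cat >> h.py <<'E'
from scipy.optimize import least_squares
CAP={"red":(.060,.070,.0105,(0,1)),"dark":(.079,.092,.012,(108,)),"green":(.084,.098,.0135,(75,)),"blue":(.129,.150,.018,(108,))}
def capfit(c,img,k,xy,z0=0.):
    zb,zt,r,h=CAP[k]
    hull=lambda p: cv2.convexHull(np.r_[circ(c,*p,zb+z0,r),circ(c,*p,zt+z0,r)].astype(np.float32))
    def cen(q): m=cv2.moments(q); return np.array([m["m10"],m["m01"]])/m["m00"]
    H=cv2.cvtColor(img,cv2.COLOR_BGR2HSV); d=np.abs(H[:,:,0].astype(int)-h[0]); d=np.minimum(d,180-d)
    m=((d<12)&(H[:,:,1]>110)&(H[:,:,2]>50)).astype(np.uint8)
    n,l,st,ce=cv2.connectedComponentsWithStats(m)
    g=cen(hull(xy)); i=[j for j in range(1,n) if st[j,4]>40]; i=min(i,key=lambda j:np.hypot(*(ce[j]-g)))
    f=least_squares(lambda p:cen(hull(p))-ce[i],xy,diff_step=1e-3)
    return f.x, st[i,4]/cv2.contourArea(hull(f.x))
E
python3 - <<'E'
from m1 import *
K,k,_=cam("wrist"); w=(K,k,np.load("w1.npy"))
a=cv2.imread("pics/top0.png");b=cv2.imread("pics/w1raw.png"); s0=cv2.imread("pics/scene0.png")
print()
for n in CAP:
    for nm,c,im in (("top",t,a),("wrist",w,b),("scene",cam("scene"),s0)):
        x,q=capfit(c,im,n,P[n]); print(n,nm,x.round(4),"area ratio",round(q,2))
for n,uv in {"block_red":(108.7,126),"block_green":(298,112.5),"block_blue":(505.5,70.5),"block_black":(701,113.5)}.items():
    print(n,onz(w,((uv[0]+.5)/1.25-.5,(uv[1]+.5)/1.25-.5),.034).round(4))
E
```

```text
block_red [0.5987 0.2429] 0.646
block_green [0.6105 0.0849] 0.616
block_blue [ 0.6433 -0.0814] 0.648
block_black [ 0.607 -0.244] 0.654
dark [0.4822 0.3314] 0.585
blue [0.484  0.1895] 0.52
green [ 0.4852 -0.2668] 0.554
red [ 0.4563 -0.1328] 0.475
beaker [0.44313194 0.04105958]

red top [ 0.4562 -0.1327] area ratio 0.84
red wrist [ 0.4557 -0.1326] area ratio 0.89
red scene [ 0.4548 -0.1353] area ratio 0.86
dark top [0.4817 0.3333] area ratio 0.77
dark wrist [0.4663 0.2244] area ratio 2.1
dark scene [0.4827 0.3294] area ratio 0.66
green top [ 0.4853 -0.2679] area ratio 0.66
green wrist [ 0.4832 -0.2693] area ratio 0.61
green scene [ 0.4856 -0.2743] area ratio 0.49
blue top [0.484  0.1896] area ratio 0.79
blue wrist [0.4821 0.192 ] area ratio 0.67
blue scene [0.4847 0.1852] area ratio 0.73
block_red [0.5999 0.2406]
block_green [0.6109 0.0848]
block_blue [ 0.6429 -0.0825]
block_black [ 0.611  -0.2437]
```

Estimates agree to about 2 mm. First comes the blue bottle: go above it and check with the wrist camera.

```bash
python3 -m crank '[{"x": -0.004, "y": -0.04, "z": 0.01}, {"x": -0.008, "y": -0.08, "z": 0.02}, {"x": -0.012, "y": -0.12, "z": 0.03}, {"x": -0.016, "y": -0.16, "z": 0.04}, {"x": -0.0175, "y": -0.188, "z": 0.05}, {"x": -0.0175, "y": -0.188, "z": 0.05}, {"x": -0.0175, "y": -0.188, "z": 0.05}, {"x": -0.0175, "y": -0.188, "z": 0.05}]' 0.093 25
cat > look.py <<'E'
import sys
from h import *
k=sys.argv[1]; xy=[float(v) for v in sys.argv[2:4]]; z0=float(sys.argv[4]) if len(sys.argv)>4 else 0
s=status.observe(); c=cam("wrist"); img=optics.snapshot("wrist")[:,:,::-1].copy()
cv2.imwrite(f"pics/raw_{s['time_s']:.2f}.png",img)
x,q=capfit(c,img,k,xy,z0); e=s["eef_pos"]
print(k,x.round(4),"ratio",round(q,2),"tcp",e.round(4),"tool shift",(R.from_quat(s["tool_rot"]).as_matrix().T@[x[0]-e[0],x[1]-e[1],0])[:2].round(4),"t",s["time_s"])
E
python3 look.py blue .484 .189
```

```text
time_s: 2.4
eef_pos: [0.4844, 0.1859, 0.2529]
tool_rot: [1.0, -0.001, 0.0, 0.0]
contact_force: [-0.1, -0.1, 0.3]
grip_width: 0.093
grasp_force: 0.0
blue [0.4829 0.1889] ratio 0.82 tcp [0.4844 0.1859 0.2529] tool shift [-0.0015 -0.0029] t 2.4
```

```bash
python3 -m crank '[{"x": -0.001, "y": -0.003, "z": 0.02}, {"x": -0.001, "y": -0.003, "z": 0.05}, {"x": -0.001, "y": -0.003, "z": 0.08}, {"x": -0.001, "y": -0.003, "z": 0.11}, {"x": -0.001, "y": -0.003, "z": 0.135}, {"x": -0.001, "y": -0.003, "z": 0.15}, {"x": -0.001, "y": -0.003, "z": 0.156}, {"x": -0.001, "y": -0.003, "z": 0.156}, {"x": -0.001, "y": -0.003, "z": 0.156}]'
python3 -m crank '[{}, {}, {}, {}, {}, {}, {}, {}]' 0.05 25
python3 -m crank '[{"z": -0.005}, {"z": -0.02}, {"z": -0.04}, {"z": -0.04}, {"z": -0.04}]'
```

```text
time_s: 3.2
eef_pos: [0.4841, 0.1896, 0.0979]
tool_rot: [1.0, -0.001, 0.001, -0.0]
contact_force: [0.2, -0.3, 0.2]
grip_width: 0.0933
grasp_force: 0.0
time_s: 3.87
eef_pos: [0.4835, 0.1903, 0.0972]
tool_rot: [1.0, -0.0, 0.0, 0.0]
contact_force: [0.6, -1.1, 4.9]
grip_width: 0.0623
grasp_force: 25.0
time_s: 4.28
eef_pos: [0.4837, 0.1907, 0.1372]
tool_rot: [1.0, -0.0, 0.001, -0.0]
contact_force: [0.2, 0.2, -4.3]
grip_width: 0.0616
grasp_force: 25.0
```

The blue bottle is held, with 4.3 N of weight on the wrist. Next I carry it over the blue block.

```bash
python3 -m crank '[{"z": -0.03}, {"x": 0.01, "y": 0.015, "z": -0.055}, {"x": 0.025, "y": 0.045, "z": -0.07}, {"x": 0.045, "y": 0.075, "z": -0.07}, {"x": 0.065, "y": 0.11, "z": -0.07}, {"x": 0.085, "y": 0.145, "z": -0.07}, {"x": 0.105, "y": 0.18, "z": -0.07}, {"x": 0.125, "y": 0.21, "z": -0.07}, {"x": 0.14, "y": 0.24, "z": -0.07}, {"x": 0.15, "y": 0.26, "z": -0.07}, {"x": 0.159, "y": 0.272, "z": -0.07}, {"x": 0.159, "y": 0.272, "z": -0.07}]'
python3 -m crank '[{}, {}]'
python3 look.py blue .643 -.082 .11
python3 - <<'E'
from h import *
import glob,os
f=max(glob.glob("pics/raw_*.png"),key=os.path.getmtime)
img=cv2.convertScaleAbs(cv2.imread(f),alpha=1.4); c=cam("wrist")
for x,y,z,r in [(.643,-.082,.034,.0395)]:
    cv2.polylines(img,[np.round(circ(c,x,y,z,r)*8).astype(int).reshape(-1,1,2)],True,(255,0,255),1,cv2.LINE_AA,3)
cv2.imwrite("pics/v_blue.png",img)
E
```

```text
time_s: 5.28
eef_pos: [0.6421, -0.0847, 0.2036]
tool_rot: [1.0, -0.002, -0.001, 0.0]
contact_force: [1.0, 0.1, -3.7]
grip_width: 0.0621
grasp_force: 25.0
time_s: 5.45
eef_pos: [0.6412, -0.0809, 0.2049]
tool_rot: [1.0, -0.0, -0.001, -0.001]
contact_force: [-0.3, 0.7, -4.5]
grip_width: 0.0623
grasp_force: 25.0
blue [ 0.6531 -0.0799] ratio 0.44 tcp [ 0.6412 -0.0809  0.2049] tool shift [ 0.0119 -0.001 ] t 5.45
```

View pics/v_blue.png

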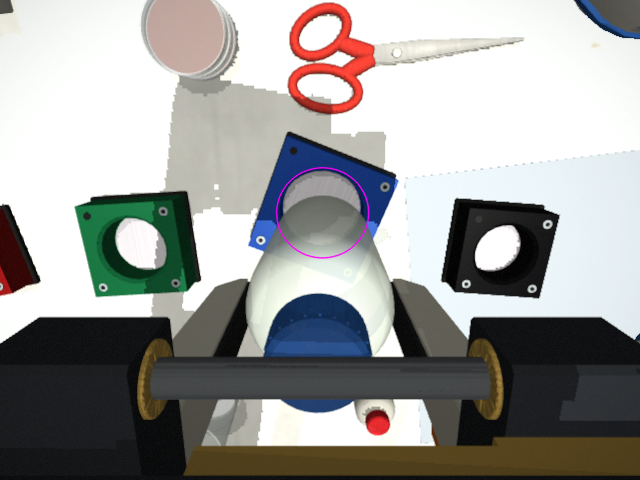

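The bore overlay coincides with the block: screw diagonal centre (323,213.5) against (322,213). Next I lower the bottle.

```bash
python3 -m crank '[{"x": 0.0025, "y": 0.001, "z": 0.01}, {"x": 0.0025, "y": 0.001, "z": 0.025}, {"x": 0.0025, "y": 0.001, "z": 0.04}, {"x": 0.0025, "y": 0.001, "z": 0.055}, {"x": 0.0025, "y": 0.001, "z": 0.065}, {"x": 0.0025, "y": 0.001, "z": 0.07}, {"x": 0.0025, "y": 0.001, "z": 0.07}]'
python3 -m crank '[{"z": 0.006}, {"z": 0.012}, {"z": 0.017}, {"z": 0.022}, {"z": 0.026}, {"z": 0.028}, {"z": 0.028}]'
```

```text
time_s: 6.08
eef_pos: [0.6435, -0.082, 0.1347]
tool_rot: [1.0, 0.0, -0.001, -0.0]
contact_force: [-0.5, 0.4, -3.5]
grip_width: 0.0625
grasp_force: 25.0
time_s: 6.67
eef_pos: [0.6442, -0.0826, 0.1079]
tool_rot: [1.0, -0.0, -0.001, -0.0]
contact_force: [0.2, 0.1, -5.2]
grip_width: 0.0618
grasp_force: 25.0
```

```bash
python3 -m crank '[{"z": 0.001}, {"z": 0.002}, {"z": 0.003}, {"z": 0.003}, {"z": 0.003}]'
```

```text
time_s: 7.08
eef_pos: [0.6446, -0.0827, 0.1058]
tool_rot: [1.0, -0.0, 0.0, -0.0]
contact_force: [0.3, 0.2, -4.5]
grip_width: 0.0621
grasp_force: 25.0
```

```bash
python3 -m crank '[{"z": 0.001}, {"z": 0.001}, {"z": 0.0015}, {"z": 0.0015}]'
```

```text
time_s: 7.42
eef_pos: [0.6453, -0.0828, 0.1053]
tool_rot: [1.0, -0.0, 0.001, 0.0]
contact_force: [-0.8, -1.4, 2.1]
grip_width: 0.0621
grasp_force: 25.0
```

The bottle is on the floor of the bore (the force turned to +2 N). I release it, rise, and head for the dark bottle.

```bash
python3 -m crank '[{}, {}, {}, {}, {}]' 0.085
python3 -m crank '[{"z": -0.01}, {"z": -0.03}, {"z": -0.06}, {"z": -0.1}, {"z": -0.13}, {"x": -0.02, "y": -0.03, "z": -0.13}, {"x": -0.03, "y": -0.07, "z": -0.13}, {"x": -0.045, "y": -0.11, "z": -0.13}, {"x": -0.06, "y": -0.15, "z": -0.13}, {"x": -0.075, "y": -0.19, "z": -0.13}, {"x": -0.09, "y": -0.23, "z": -0.13}, {"x": -0.105, "y": -0.27, "z": -0.13}]'
python3 -m crank '[{"x": -0.015, "y": -0.04}, {"x": -0.03, "y": -0.08}, {"x": -0.045, "y": -0.12}, {"x": -0.057, "y": -0.145}, {"x": -0.057, "y": -0.145}, {"x": -0.057, "y": -0.145}, {"x": -0.057, "y": -0.145}]' 0.07
python3 look.py dark .482 .332
python3 - <<'E'
from h import *
s=status.observe(); print(s["time_s"])
a=optics.snapshot("top")[:,:,::-1].copy(); print("blue",capfit(cam("top"),a,"blue",(.643,-.082),.008)); cv2.imwrite("pics/top1.png",a)
E
```

```text
time_s: 7.83
eef_pos: [0.6446, -0.0826, 0.1041]
tool_rot: [1.0, -0.0, -0.0, -0.0]
contact_force: [-0.3, 0.3, 0.3]
grip_width: 0.0846
grasp_force: 0.0
time_s: 8.83
eef_pos: [0.5406, 0.1841, 0.2354]
tool_rot: [1.0, -0.0, 0.001, -0.0]
contact_force: [1.1, 0.4, 0.0]
grip_width: 0.0848
grasp_force: 0.0
time_s: 9.42
eef_pos: [0.4848, 0.3271, 0.2348]
tool_rot: [1.0, 0.0, 0.0, 0.0]
contact_force: [0.1, -0.5, 0.4]
grip_width: 0.07
grasp_force: 0.0
dark [0.4807 0.3319] ratio 0.91 tcp [0.4848 0.3271 0.2348] tool shift [-0.0041 -0.0048] t 9.4167
9.4667
blue (array([ 0.646394  , -0.08425228]), np.float64(0.7479891296900935))
```

```bash
python3 -m crank '[{"x": -0.003, "y": -0.0045, "z": 0.03}, {"x": -0.003, "y": -0.0045, "z": 0.06}, {"x": -0.003, "y": -0.0045, "z": 0.09}, {"x": -0.003, "y": -0.0045, "z": 0.12}, {"x": -0.003, "y": -0.0045, "z": 0.145}, {"x": -0.003, "y": -0.0045, "z": 0.165}, {"x": -0.003, "y": -0.0045, "z": 0.175}, {"x": -0.003, "y": -0.0045, "z": 0.179}, {"x": -0.003, "y": -0.0045, "z": 0.179}, {"x": -0.003, "y": -0.0045, "z": 0.179}]'
python3 -m crank '[{}, {}, {}, {}, {}, {}, {}]' 0.03 20
python3 -m crank '[{"z": -0.005}, {"z": -0.02}, {"z": -0.04}, {"z": -0.04}, {"z": -0.04}]'
```

```text
time_s: 10.35
eef_pos: [0.4827, 0.332, 0.0567]
tool_rot: [1.0, -0.0, 0.001, -0.0]
contact_force: [-0.1, 1.0, 0.1]
grip_width: 0.07
grasp_force: 0.0
time_s: 10.93
eef_pos: [0.4818, 0.332, 0.0557]
tool_rot: [1.0, -0.0, 0.0, -0.0]
contact_force: [0.3, -1.7, 3.5]
grip_width: 0.0418
grasp_force: 20.0
time_s: 11.35
eef_pos: [0.4824, 0.3325, 0.0962]
tool_rot: [1.0, -0.0, 0.001, -0.001]
contact_force: [0.3, -0.1, -0.7]
grip_width: 0.0421
grasp_force: 20.0
```

```bash
python3 -m crank '[{"z": -0.03}, {"y": 0.01, "z": -0.07}, {"y": 0.02, "z": -0.1}, {"x": 0.01, "y": 0.04, "z": -0.125}, {"x": 0.02, "y": 0.07, "z": -0.13}, {"x": 0.03, "y": 0.1, "z": -0.13}, {"x": 0.04, "y": 0.14, "z": -0.13}, {"x": 0.045, "y": 0.18, "z": -0.13}, {"x": 0.05, "y": 0.22, "z": -0.13}, {"x": 0.06, "y": 0.26, "z": -0.13}, {"x": 0.065, "y": 0.3, "z": -0.13}, {"x": 0.07, "y": 0.33, "z": -0.13}]'
python3 -m crank '[{"x": 0.01, "y": 0.04}, {"x": 0.02, "y": 0.08}, {"x": 0.03, "y": 0.12}, {"x": 0.04, "y": 0.16}, {"x": 0.047, "y": 0.19}, {"x": 0.052, "y": 0.22}, {"x": 0.055, "y": 0.24}, {"x": 0.058, "y": 0.247}, {"x": 0.058, "y": 0.247}, {"x": 0.058, "y": 0.247}, {"x": 0.058, "y": 0.247}]'
python3 - <<'E'
from h import *
s=status.observe(); c=cam("wrist"); img=optics.snapshot("wrist")[:,:,::-1].copy(); print(s["eef_pos"],s["contact_force"])
img=cv2.convertScaleAbs(img,alpha=1.4)
cv2.polylines(img,[np.round(circ(c,.609,-.244,.034,.029)*8).astype(int).reshape(-1,1,2)],True,(255,0,255),1,cv2.LINE_AA,3)
cv2.imwrite("pics/v_dark.png",img[:,:])
E
```

```text
time_s: 12.35
eef_pos: [0.5508, -0.0011, 0.2234]
tool_rot: [1.0, -0.001, -0.001, 0.0]
contact_force: [0.2, -0.2, -2.1]
grip_width: 0.0417
grasp_force: 20.0
time_s: 13.27
eef_pos: [0.6093, -0.2435, 0.2245]
tool_rot: [1.0, 0.0, -0.0, -0.001]
contact_force: [-0.7, 0.0, -0.4]
grip_width: 0.0421
grasp_force: 20.0
[ 0.6093121  -0.24354739  0.22451134] [-0.73759099  0.00807241 -0.42573692]
```

View pics/v_dark.png

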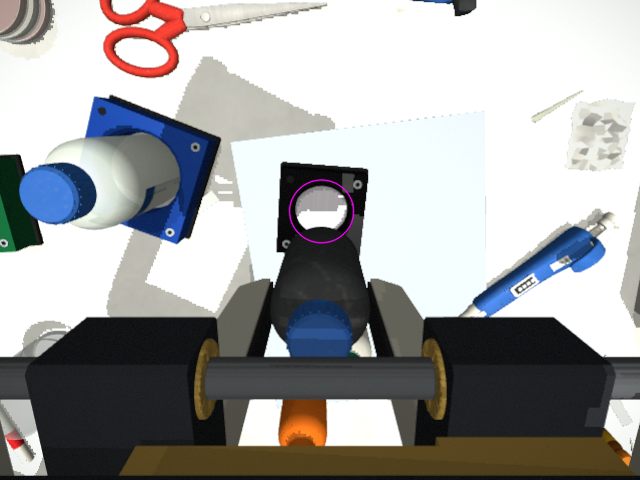

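The bore is at about (321,213), which matches to within 2 mm. Next I lower the dark bottle.

```bash
python3 -m crank '[{"y": -0.0005, "z": 0.03}, {"y": -0.0005, "z": 0.06}, {"y": -0.0005, "z": 0.09}, {"y": -0.0005, "z": 0.11}, {"y": -0.0005, "z": 0.122}, {"y": -0.0005, "z": 0.128}, {"y": -0.0005, "z": 0.128}, {"y": -0.0005, "z": 0.128}]'
python3 -m crank '[{"z": 0.006}, {"z": 0.012}, {"z": 0.018}, {"z": 0.023}, {"z": 0.027}, {"z": 0.03}, {"z": 0.03}, {"z": 0.03}]'
```

```text
time_s: 13.98
eef_pos: [0.6102, -0.2445, 0.0987]
tool_rot: [1.0, 0.0, 0.001, 0.0]
contact_force: [0.1, -0.3, -1.7]
grip_width: 0.0423
grasp_force: 20.0
time_s: 14.65
eef_pos: [0.6092, -0.2446, 0.0669]
tool_rot: [1.0, -0.0, -0.0, -0.0]
contact_force: [0.0, -0.4, -1.0]
grip_width: 0.0421
grasp_force: 20.0
```

```bash
python3 -m crank '[{"z": 0.001}, {"z": 0.002}, {"z": 0.002}, {"z": 0.002}]'
```

```text
time_s: 14.98
eef_pos: [0.6095, -0.2446, 0.0654]
tool_rot: [1.0, -0.0, 0.0, 0.0]
contact_force: [0.5, 0.6, -0.9]
grip_width: 0.042
grasp_force: 20.0
```

```bash
python3 -m crank '[{"z": 0.001}, {"z": 0.0015}, {"z": 0.0015}, {"z": 0.0015}]'
```

```text
time_s: 15.32
eef_pos: [0.6095, -0.2447, 0.0639]
tool_rot: [1.0, -0.0, 0.0, 0.0]
contact_force: [0.9, 0.2, -1.1]
grip_width: 0.0418
grasp_force: 20.0
```

```bash
python3 -m crank '[{"z": 0.0005}, {"z": 0.001}, {"z": 0.001}, {"z": 0.001}]'
```

```text
time_s: 15.65
eef_pos: [0.61, -0.2448, 0.0637]
tool_rot: [1.0, -0.0, 0.001, 0.0]
contact_force: [-0.6, 1.7, 5.9]
grip_width: 0.0416
grasp_force: 20.0
```

Contact with the floor. I release it and go to the green bottle.

```bash
python3 -m crank '[{}, {}, {}, {}]' 0.062
python3 -m crank '[{"z": -0.01}, {"z": -0.04}, {"z": -0.08}, {"z": -0.12}, {"z": -0.15}, {"x": -0.03, "y": 0.005, "z": -0.16}, {"x": -0.06, "y": 0.01, "z": -0.17}, {"x": -0.09, "y": 0.015, "z": -0.17}, {"x": -0.115, "y": 0.02, "z": -0.17}, {"x": -0.125, "y": 0.023, "z": -0.17}, {"x": -0.125, "y": 0.023, "z": -0.17}, {"x": -0.125, "y": 0.023, "z": -0.17}]' 
python3 -m crank '[{}]' 0.075
python3 look.py green .485 -.268
python3 - <<'E'
from h import *
a=optics.snapshot("top")[:,:,::-1].copy(); print("dark",capfit(cam("top"),a,"dark",(.609,-.244),.008)); cv2.imwrite("pics/top2.png",a)
E
```

```text
time_s: 15.98
eef_pos: [0.6092, -0.2445, 0.0624]
tool_rot: [1.0, -0.0, -0.0, -0.0]
contact_force: [0.6, -0.1, -0.8]
grip_width: 0.0611
grasp_force: 0.0
time_s: 16.98
eef_pos: [0.4848, -0.2678, 0.2334]
tool_rot: [1.0, -0.001, 0.001, 0.0]
contact_force: [-0.4, -0.1, 0.0]
grip_width: 0.0619
grasp_force: 0.0
time_s: 17.07
eef_pos: [0.4853, -0.2675, 0.233]
tool_rot: [1.0, -0.0, 0.0, -0.0]
contact_force: [-0.8, -0.3, 0.2]
grip_width: 0.0654
grasp_force: 0.0
green [ 0.4833 -0.2664] ratio 0.78 tcp [ 0.4853 -0.2675  0.233 ] tool shift [-0.0021 -0.0011] t 17.0667
dark (array([ 0.61106172, -0.24610449]), np.float64(0.800674562030955))
```

```bash
python3 -m crank '[{"x": -0.001, "y": -0.001, "z": 0.03}, {"x": -0.001, "y": -0.001, "z": 0.06}, {"x": -0.001, "y": -0.001, "z": 0.09}, {"x": -0.001, "y": -0.001, "z": 0.12}, {"x": -0.001, "y": -0.001, "z": 0.145}, {"x": -0.001, "y": -0.001, "z": 0.165}, {"x": -0.001, "y": -0.001, "z": 0.174}, {"x": -0.001, "y": -0.001, "z": 0.177}, {"x": -0.001, "y": -0.001, "z": 0.177}, {"x": -0.001, "y": -0.001, "z": 0.177}]' 0.075
python3 -m crank '[{}, {}, {}, {}, {}, {}, {}]' 0.035 20
python3 -m crank '[{"z": -0.005}, {"z": -0.02}, {"z": -0.04}, {"z": -0.04}, {"z": -0.04}]'
```

```text
time_s: 18.0
eef_pos: [0.4845, -0.267, 0.0571]
tool_rot: [1.0, 0.0, 0.001, 0.0]
contact_force: [1.2, -0.5, 0.7]
grip_width: 0.0749
grasp_force: 0.0
time_s: 18.58
eef_pos: [0.4837, -0.2668, 0.0562]
tool_rot: [1.0, -0.0, 0.0, 0.0]
contact_force: [-0.2, -1.0, 3.6]
grip_width: 0.0468
grasp_force: 20.0
time_s: 19.0
eef_pos: [0.4842, -0.2671, 0.0967]
tool_rot: [1.0, -0.0, 0.001, 0.001]
contact_force: [-0.1, -0.8, -2.4]
grip_width: 0.0465
grasp_force: 20.0
```

```bash
python3 -m crank '[{"z": -0.03}, {"y": -0.01, "z": -0.07}, {"y": -0.02, "z": -0.1}, {"x": 0.01, "y": -0.04, "z": -0.125}, {"x": 0.02, "y": -0.07, "z": -0.13}, {"x": 0.03, "y": -0.1, "z": -0.13}, {"x": 0.045, "y": -0.14, "z": -0.13}, {"x": 0.06, "y": -0.18, "z": -0.13}, {"x": 0.075, "y": -0.22, "z": -0.13}, {"x": 0.09, "y": -0.25, "z": -0.13}, {"x": 0.1, "y": -0.28, "z": -0.13}, {"x": 0.11, "y": -0.31, "z": -0.13}]'
python3 -m crank '[{"x": 0.01, "y": -0.03}, {"x": 0.017, "y": -0.042}, {"x": 0.017, "y": -0.042}, {"x": 0.017, "y": -0.042}, {"x": 0.017, "y": -0.042}]'
python3 - <<'E'
from h import *
s=status.observe(); c=cam("wrist"); img=optics.snapshot("wrist")[:,:,::-1].copy(); print(s["eef_pos"],s["contact_force"])
img=cv2.convertScaleAbs(img,alpha=1.4)
cv2.polylines(img,[np.round(circ(c,.6107,.0848,.034,.0315)*8).astype(int).reshape(-1,1,2)],True,(255,0,255),1,cv2.LINE_AA,3)
cv2.imwrite("pics/v_green.png",img[:,:])
E
```

```text
time_s: 20.0
eef_pos: [0.5932, 0.0454, 0.2235]
tool_rot: [1.0, 0.0, -0.001, 0.0]
contact_force: [1.2, -0.5, -1.4]
grip_width: 0.0465
grasp_force: 20.0
time_s: 20.42
eef_pos: [0.6098, 0.0847, 0.2243]
tool_rot: [1.0, -0.0, -0.001, 0.0]
contact_force: [0.1, -0.1, -1.0]
grip_width: 0.0468
grasp_force: 20.0
[0.6097995  0.08467862 0.22428562] [ 0.0952006  -0.11996982 -0.95360882]
```

View pics/v_green.png

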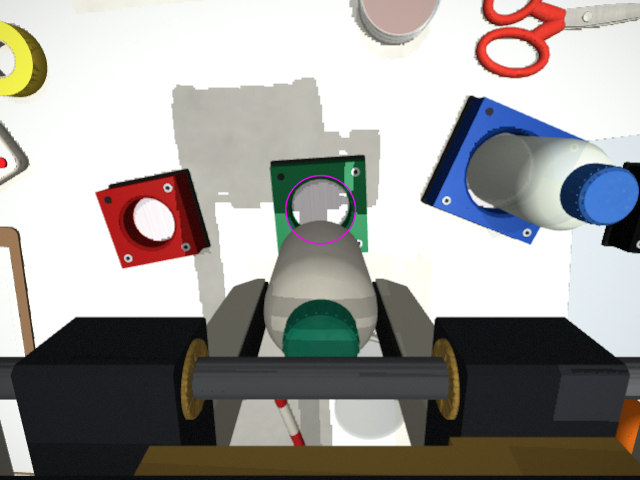

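The bore overlay matches: centre (320.5,209.5). Next I lower the green bottle.

```bash
python3 -m crank '[{"x": 0.001, "z": 0.03}, {"x": 0.001, "z": 0.06}, {"x": 0.001, "z": 0.09}, {"x": 0.001, "z": 0.11}, {"x": 0.001, "z": 0.122}, {"x": 0.001, "z": 0.128}, {"x": 0.001, "z": 0.128}, {"x": 0.001, "z": 0.128}]'
python3 -m crank '[{"z": 0.006}, {"z": 0.012}, {"z": 0.018}, {"z": 0.023}, {"z": 0.027}, {"z": 0.03}, {"z": 0.03}, {"z": 0.03}]'
```

```text
time_s: 21.13
eef_pos: [0.6122, 0.085, 0.099]
tool_rot: [1.0, -0.0, 0.001, -0.0]
contact_force: [0.8, 0.3, -1.9]
grip_width: 0.0465
grasp_force: 20.0
time_s: 21.8
eef_pos: [0.6113, 0.0854, 0.0675]
tool_rot: [1.0, -0.0, -0.0, -0.0]
contact_force: [-0.5, -0.0, -1.9]
grip_width: 0.0466
grasp_force: 20.0
```

```bash
python3 -m crank '[{"z": 0.001}, {"z": 0.002}, {"z": 0.002}, {"z": 0.002}]'
```

```text
time_s: 22.13
eef_pos: [0.6116, 0.0854, 0.0659]
tool_rot: [1.0, -0.0, 0.0, -0.0]
contact_force: [-0.4, -0.5, -2.7]
grip_width: 0.0467
grasp_force: 20.0
```

```bash
python3 -m crank '[{"z": 0.001}, {"z": 0.0015}, {"z": 0.0015}, {"z": 0.0015}]'
```

```text
time_s: 22.47
eef_pos: [0.6115, 0.0854, 0.0643]
tool_rot: [1.0, -0.0, 0.0, -0.0]
contact_force: [0.5, -0.0, -1.1]
grip_width: 0.0461
grasp_force: 20.0
```

```bash
python3 -m crank '[{"z": 0.0005}, {"z": 0.001}, {"z": 0.001}, {"z": 0.001}]'
```

```text
time_s: 22.8
eef_pos: [0.612, 0.0854, 0.0643]
tool_rot: [1.0, -0.0, 0.001, -0.0]
contact_force: [-2.5, -0.3, 5.3]
grip_width: 0.0464
grasp_force: 20.0
```

```bash
python3 -m crank '[{}, {}, {}, {}]' 0.066
python3 -m crank '[{"z": -0.01}, {"z": -0.04}, {"z": -0.08}, {"z": -0.12}, {"x": -0.01, "y": 0.01, "z": -0.15}, {"x": -0.03, "y": 0.04, "z": -0.16}, {"x": -0.055, "y": 0.07, "z": -0.17}, {"x": -0.075, "y": 0.1, "z": -0.17}, {"x": -0.095, "y": 0.13, "z": -0.17}, {"x": -0.115, "y": 0.16, "z": -0.17}, {"x": -0.135, "y": 0.19, "z": -0.17}, {"x": -0.15, "y": 0.21, "z": -0.17}]' 
python3 -m crank '[{"x": -0.006, "y": 0.008}, {"x": -0.006, "y": 0.008}, {"x": -0.006, "y": 0.008}, {"x": -0.006, "y": 0.008}]' 0.062
python3 look.py red .456 -.1327
python3 - <<'E'
from h import *
a=optics.snapshot("top")[:,:,::-1].copy(); print("green",capfit(cam("top"),a,"green",(.611,.085),.008)); cv2.imwrite("pics/top3.png",a)
E
```

```text
time_s: 23.13
eef_pos: [0.6114, 0.0854, 0.0631]
tool_rot: [1.0, -0.0, -0.0, -0.0]
contact_force: [-0.2, 0.4, 0.6]
grip_width: 0.065
grasp_force: 0.0
time_s: 24.13
eef_pos: [0.4599, -0.1267, 0.2341]
tool_rot: [1.0, -0.001, 0.0, 0.001]
contact_force: [0.0, -0.1, -0.6]
grip_width: 0.0661
grasp_force: 0.0
time_s: 24.47
eef_pos: [0.4562, -0.1317, 0.2335]
tool_rot: [1.0, 0.0, 0.0, -0.0]
contact_force: [0.4, -0.1, -0.1]
grip_width: 0.0618
grasp_force: 0.0
red [ 0.4557 -0.1325] ratio 0.94 tcp [ 0.4562 -0.1317  0.2335] tool shift [-0.0004  0.0008] t 24.4667
green (array([0.612574  , 0.08644309]), np.float64(0.7988374503958154))
```

```bash
python3 -m crank '[{"y": 0.001, "z": 0.03}, {"y": 0.001, "z": 0.06}, {"y": 0.001, "z": 0.09}, {"y": 0.001, "z": 0.12}, {"y": 0.001, "z": 0.15}, {"y": 0.001, "z": 0.17}, {"y": 0.001, "z": 0.18}, {"y": 0.001, "z": 0.1835}, {"y": 0.001, "z": 0.1835}, {"y": 0.001, "z": 0.1835}]'
python3 -m crank '[{}, {}, {}, {}, {}, {}, {}]' 0.027 15
python3 -m crank '[{"z": -0.005}, {"z": -0.02}, {"z": -0.04}, {"z": -0.04}, {"z": -0.04}]'
```

```text
time_s: 25.4
eef_pos: [0.4566, -0.1337, 0.0511]
tool_rot: [1.0, 0.0, 0.001, 0.0]
contact_force: [-0.4, 0.1, -0.4]
grip_width: 0.0623
grasp_force: 0.0
time_s: 25.98
eef_pos: [0.4559, -0.1337, 0.0503]
tool_rot: [1.0, -0.0, 0.0, 0.0]
contact_force: [1.2, 0.8, 4.5]
grip_width: 0.0359
grasp_force: 15.0
time_s: 26.4
eef_pos: [0.4563, -0.134, 0.0905]
tool_rot: [1.0, -0.0, 0.001, 0.001]
contact_force: [0.1, 0.8, -1.5]
grip_width: 0.0358
grasp_force: 15.0
```

```bash
python3 -m crank '[{"z": -0.03}, {"y": -0.01, "z": -0.07}, {"y": -0.02, "z": -0.1}, {"x": 0.01, "y": -0.04, "z": -0.125}, {"x": 0.02, "y": -0.07, "z": -0.13}, {"x": 0.035, "y": -0.1, "z": -0.13}, {"x": 0.05, "y": -0.14, "z": -0.13}, {"x": 0.065, "y": -0.18, "z": -0.13}, {"x": 0.08, "y": -0.22, "z": -0.13}, {"x": 0.095, "y": -0.25, "z": -0.13}, {"x": 0.11, "y": -0.28, "z": -0.13}, {"x": 0.12, "y": -0.31, "z": -0.13}]'
python3 -m crank '[{"x": 0.01, "y": -0.03}, {"x": 0.02, "y": -0.055}, {"x": 0.023, "y": -0.066}, {"x": 0.023, "y": -0.066}, {"x": 0.023, "y": -0.066}, {"x": 0.023, "y": -0.066}]'
python3 - <<'E'
from h import *
s=status.observe(); c=cam("wrist"); img=optics.snapshot("wrist")[:,:,::-1].copy(); print(s["eef_pos"],s["contact_force"])
img=cv2.convertScaleAbs(img,alpha=1.4)
cv2.polylines(img,[np.round(circ(c,.599,.242,.034,.0265)*8).astype(int).reshape(-1,1,2)],True,(255,0,255),1,cv2.LINE_AA,3)
cv2.imwrite("pics/v_red.png",img[:,:])
E
```

```text
time_s: 27.4
eef_pos: [0.5756, 0.1782, 0.2173]
tool_rot: [1.0, 0.0, -0.001, 0.0]
contact_force: [0.6, -0.2, -1.9]
grip_width: 0.0358
grasp_force: 15.0
time_s: 27.9
eef_pos: [0.5981, 0.2411, 0.2187]
tool_rot: [1.0, -0.0, -0.001, 0.001]
contact_force: [-0.7, 0.0, -1.2]
grip_width: 0.0356
grasp_force: 15.0
[0.59805937 0.24108857 0.21874721] [-0.69807957  0.03720503 -1.15121608]
```

View pics/v_red.png

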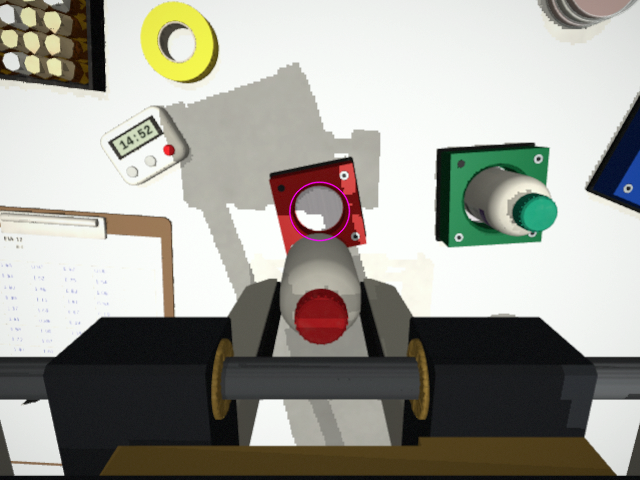

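The red screw diagonal centre is (318,212.5) and the overlay is at (319.5,211.5), so I shift about 1 mm and lower.

```bash
python3 -m crank '[{"x": 0.0005, "y": -0.0015, "z": 0.03}, {"x": 0.0005, "y": -0.0015, "z": 0.06}, {"x": 0.0005, "y": -0.0015, "z": 0.09}, {"x": 0.0005, "y": -0.0015, "z": 0.108}, {"x": 0.0005, "y": -0.0015, "z": 0.119}, {"x": 0.0005, "y": -0.0015, "z": 0.124}, {"x": 0.0005, "y": -0.0015, "z": 0.124}, {"x": 0.0005, "y": -0.0015, "z": 0.124}]'
python3 -m crank '[{"z": 0.006}, {"z": 0.012}, {"z": 0.018}, {"z": 0.023}, {"z": 0.027}, {"z": 0.03}, {"z": 0.03}, {"z": 0.03}]'
```

```text
time_s: 28.62
eef_pos: [0.5999, 0.2437, 0.0973]
tool_rot: [1.0, -0.0, 0.001, -0.0]
contact_force: [0.1, -0.5, -1.6]
grip_width: 0.0356
grasp_force: 15.0
time_s: 29.28
eef_pos: [0.5988, 0.2439, 0.0654]
tool_rot: [1.0, -0.0, -0.0, 0.0]
contact_force: [0.0, -0.6, -1.9]
grip_width: 0.036
grasp_force: 15.0
```

```bash
python3 -m crank '[{"z": 0.001}, {"z": 0.002}, {"z": 0.002}, {"z": 0.002}]'
```

```text
time_s: 29.62
eef_pos: [0.5991, 0.2439, 0.0639]
tool_rot: [1.0, -0.0, 0.0, -0.0]
contact_force: [0.4, 0.3, -1.1]
grip_width: 0.036
grasp_force: 15.0
```

```bash
python3 -m crank '[{"z": 0.0005}, {"z": 0.001}, {"z": 0.001}, {"z": 0.001}]'
```

```text
time_s: 29.95
eef_pos: [0.599, 0.2439, 0.0627]
tool_rot: [1.0, -0.0, -0.0, 0.0]
contact_force: [0.4, 0.4, -1.0]
grip_width: 0.0359
grasp_force: 15.0
```

```bash
python3 -m crank '[{"z": 0.0005}, {"z": 0.001}, {"z": 0.001}, {"z": 0.001}]'
```

```text
time_s: 30.28
eef_pos: [0.5994, 0.244, 0.0623]
tool_rot: [1.0, -0.0, 0.0, -0.0]
contact_force: [-0.8, 0.8, 3.7]
grip_width: 0.0358
grasp_force: 15.0
```

Floor contact. I release, lift clear, move aside and check all four.

```bash
python3 -m crank '[{}, {}, {}, {}]' 0.056
python3 -m crank '[{"z": -0.01}, {"z": -0.04}, {"z": -0.08}, {"z": -0.12}, {"z": -0.16}, {"z": -0.2}, {"x": -0.04, "z": -0.22}, {"x": -0.08, "z": -0.22}, {"x": -0.12, "z": -0.22}, {"x": -0.15, "z": -0.22}, {"x": -0.15, "z": -0.22}, {"x": -0.15, "z": -0.22}]'
python3 - <<'E'
from h import *
B={"red":(.599,.242,.012),"dark":(.6085,-.244,.008),"green":(.6107,.0848,.008),"blue":(.643,-.082,.008)}
for n in ("top","scene"):
    a=optics.snapshot(n)[:,:,::-1].copy(); cv2.imwrite(f"pics/end_{n}.png",a)
    for k,(x,y,z) in B.items():
        try: q=capfit(cam(n),a,k,(x,y),z); print(n,k,(q[0]-[x,y]).round(4),round(q[1],2))
        except Exception as e: print(n,k,e)
a=cv2.imread("pics/end_scene.png"); cv2.imwrite("pics/end_v.png",cv2.convertScaleAbs(crop(a,180,130,290,220,2.7),alpha=1.4))
E
```

```text
time_s: 30.62
eef_pos: [0.5989, 0.2438, 0.0615]
tool_rot: [1.0, -0.0, -0.0, 0.0]
contact_force: [0.1, -0.2, -0.1]
grip_width: 0.055
grasp_force: 0.0
time_s: 31.62
eef_pos: [0.4481, 0.2442, 0.283]
tool_rot: [1.0, 0.001, 0.001, -0.0]
contact_force: [0.8, 1.3, 0.2]
grip_width: 0.0563
grasp_force: 0.0
top red [-0.01   -0.0101] 7.87
top dark [ 0.0026 -0.0023] 0.78
top green [0.0024 0.0016] 0.76
top blue [ 0.0033 -0.0022] 0.76
scene red [-0.0305  0.014 ] 5.29
scene dark [-0.0004 -0.0035] 0.77
scene green [ 0.0061 -0.    ] 0.36
scene blue [ 0.0659 -0.0765] 0.46
```

View pics/end_v.png

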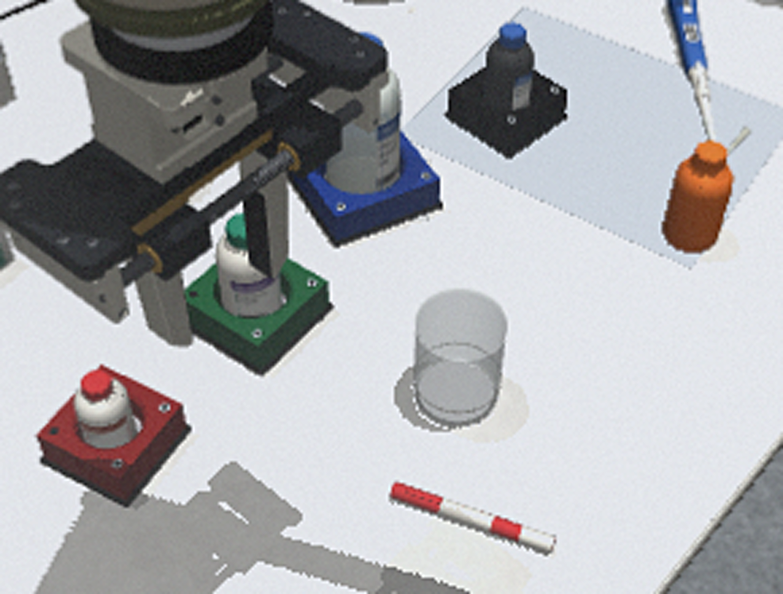

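The picture shows all four bottles upright and seated in their own blocks: red (95,410), green (250,270), blue (365,150) and dark (510,80). The beaker is untouched at (460,360) and the gripper is clear. The cap checks for dark, green and blue are within 4 mm. The red cap's colour merged with its block, so I judged the red bottle by eye and by the floor contact.

```bash
python3 -c "
from cell import manip; print(manip.job_done())"
```

```text
the job is handed in; nothing more can be done
None
```

I placed all four bottles in their own blocks, felt each one touch the bore floor before releasing it, left the beaker where it was, and handed the job in at about 32 s; the hand-in returned no verdict.

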